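# Isolate the air filter and draw its cartridge with the hook

## Robot

A 6-joint arm with a two-finger parallel gripper is mounted at the origin on a cart in front of the work surface, level with it; the furniture and walls round the work are solid. World frame = base frame: x ahead of the robot, y to its left, z up, the work surface at z = 0. Lengths are in m, angles in degrees, forces in N, time in s.
With the tool pointing down it reaches from about 0.35 to 0.875 m from the base axis. Payload 4.2 kg.
Tool frame: the origin (TCP) lies on the centre line of the jaws, within the pads' length; the fingertips stand 14 mm ahead of it and the grasp point (between the pads) lies 5 mm behind it (ctrl.tips_ahead is the distance from the TCP to the fingertips, in m); z points along the fingers, y is the line along which they close (so a half turn about z gives the same grasp; the last joint's range is limited). The gripper opens to 85 mm and grips with 20 to 120 N. Pads are 22 mm wide; open, the fingers measure 114 mm over their backs; the gripper's body (76 mm by 85 mm) begins 54 mm behind the grasp point. The pads swing forward as they close: fully open they stand 13 mm farther back than shut.
Start: joints at [-61.444, 22.042, 0.453, 0, -68.411, -14.817], TCP at [0.148, -0.607, 0.245] pointing down, gripper open.
Joint ranges: [-179.83, 179.83], [-69.29, 118.12], [-61.27, 80.66], [-181.25, 117.63], [-171.15, -9.14], [-177.46, 177.46]. Speed limits (degrees/s): [159.86, 159.86, 180, 180, 180, 180].

## Interface

Orientations are given as a 3x3 rotation matrix whose columns are the frame's x, y, z axes.
In Python, from cell import ctrl, imaging gives the robot as it stands.
- The arm moves only by the tool servo_tool, never from a script. Its argument "moves" is a list of rows, each an object of numbers: "dx", "dy", "dz": the shift along the tool's x, y, z in mm; "yaw": the turn about the tool's z in rad. In form: [{"dx": .., "dy": .., "dz": .., "yaw": ..}, ...]. A call has 1 to 20 rows; each row is the pose to reach, as a shift and turn from the pose commanded when the call began, along the tool's axes at that moment; what a row does not reach only later rows make up. A row lasts 1/8 s, in which the tool goes at most 62.5 mm and 10.7 degrees, less where a joint would pass 70% of its speed; a pose out of reach is approached as far as the arm can. A call with a gripper value outside its range is refused whole. "claw" is the finger opening in mm, from 0 to 85.4, set as the call begins (left out, the last holds). The fingers move at their own pace and stop on an object; the grip force is fixed at half the most. Time passes only in rows, so rows that repeat a pose let the fingers close. It gives the time, the measured TCP pose, the force, the opening and the grip force at its end, in the units of the state.
- ctrl.get_state(): the state, without advancing time (a new reading comes with each control period).
- imaging.read_camera(name): name is "scene" or "side" or "wrist"; returns a dict with "frame" (384x512x3 uint8, red, green, blue), "vertical_fov" (degrees; the focal length in pixels is half the picture's height over the tangent of half this angle, whatever the lens; pixels are square), "cx", "cy" (the principal point, pixels), "R" (3x3) and "t" (3): a world point X has camera coordinates R X + t. Camera axes: x right, y down, z forward; pixel columns grow to the right and rows downward; lengths in m; the calibration is good to about 2 mm. A picture is of the moment at which its call begins. There is no depth.
- ctrl.job_done(): hands the job in; it is judged then, once.
Trained networks look in a picture, given as the dict that the camera call returned (one of the last four; its "shot" number tells which), for a name from the list of things; names that differ only in an ending like _2 or _b are one class to them, and where a whole thing is asked for, a point or a joint stands for the part that bears it (a point fixed in the world has none). Each returns a list of dicts, best first, with "p" (0 to 1); they miss things now and then, are a little off and sometimes report something else, mostly with a low value. They report only what shows in the picture. A call takes as long as a camera call.
- imaging.look_for(thing, picture): "location" ([column, row] as shares, 0 to 1, of the picture: columns of its width, rows of its height, amid what is visible of it).
- imaging.mark_of(thing, picture): "location" ([column, row] as shares, 0 to 1, of the picture: columns of its width, rows of its height: a listed point, or the origin of a listed thing).
The state is a dict: "clock": time; "q": joint angles; "joint_velocities": joint speeds; "joint_torque": joint torques, N m; "tcp_pos": TCP position; "orientation": TCP orientation; "force": force on the tool from outside, world axes, zero at the start; "ft_torque": the same for the moment, N m; "width": opening from 0.0 (shut) to 1.0 (fully open); "grip_force": force on a finger pad.
Only numpy, scipy, OpenCV 4.12 (cv2) and the standard library are available. Lean on these libraries where they do the work, as an engineer would, in place of code of your own. Each camera call takes 0.05 s, during which the arm holds its last target. There are 200 camera calls.

## Task

Make the compressed-air filter on the bench safe and draw its cartridge: first turn the long-levered supply valve fully shut (lever square across its pipe), then turn the short-levered bleed valve fully open (lever in line with its pipe). Only after that reach the steel hook under the filter's front ledge, catch the hidden eye of the cartridge carriage and draw the carriage out to its stop. Finally lay the hook back down on the bench, clear of the filter, with both valves as you set them and the other things on the bench left where they are.

Things in the scene. Friction and masses are not known exactly. Their poses are not given: they have to be found in the camera images.
- air_filter: Fixed grey housing, 160 deep (x) x 200 wide (y) x 85 mm high. Origin on the bench below the middle of its front edge; +x into the housing (away from the robot), +y left. Aluminium top plate, 10 mm thick, underside at 75 mm: its front 66 mm are a ledge over the carriage, open in front between cheeks 188 mm apart. Valves stand at x = 45, y = +70 and -70 mm, either way round, pipes along x.
- eye (a point): Centre of the eye's opening: a level D-shaped bow of 6 mm round bar on the carriage's front, hidden under the ledge, bar centre line 18 mm above the bench. Opening about 40 mm wide (y), 23 mm deep (x, housing's axes). With the carriage home this point is at x = 51.5, y = 0, z = 18 mm in the housing's frame; it moves with the carriage.
- carriage (a joint): Travel of the cartridge carriage in m: 0 home, 0.065 fully out at its stop; it slides to the front (the housing's -x), stays where it is left, and takes about 2 N.
- supply_pivot (a point): On the vertical axis of the supply lever, at the lever's mid height, 143 mm above the bench. Supply valve: brass, ribbed steel hose tail at the back, LONG lever, 90 mm from axis to tip; its dark steel grip, 15 mm wide and high, covers the outer 65 mm. The valve's body stays 20 mm or more below the lever's mid height.
- supply_tip (a point): Outer end of the supply lever, mid width and mid height, 90 mm from the pivot.
- supply_valve_lever (a joint): Angle of the supply lever, rad: 0 = shut, across the pipe, pointing to the housing's +y (left); 1.571 = open, in line with the pipe, pointing to the housing's -x (front). Grows counter-clockwise seen from above; stops at both ends; stays where it is left; takes about 0.22 N m (3 N at 70 mm).
- bleed_pivot (a point): On the vertical axis of the bleed lever, at the lever's mid height, 143 mm above the bench. Bleed valve: same brass body, cone-shaped silencer at the back, SHORT lever, 60 mm from axis to tip; its dark steel grip, 15 mm wide and high, covers the outer 35 mm.
- bleed_tip (a point): Outer end of the bleed lever, mid width and mid height, 60 mm from the pivot.
- bleed_valve_lever (a joint): Angle of the bleed lever in rad, same sense as the supply lever's: 0 = shut, across the pipe, pointing to the housing's +y; 1.571 = open, in line with the pipe, pointing to the housing's -x (front). Stops at both ends; stays where it is left; takes about 0.14 N m (3 N at 48 mm).
- hook: Loose drawing hook, 0.15 kg, lying on the flat underside of its light wood handle, 100 long (x, -50 to +50) x 24 wide (y) x 36 mm high. Origin at the centre of that underside, +x towards the hook end, z up. A straight 7 mm steel rod leaves the handle's front at 26 mm height and at x = 145 mm is bent straight down, to 5 mm above the bench.
- hook_tip (a point): Lower end of the hook's bent-down end, at x = 145, y = 0, z = 5 mm in the hook's frame.
- hook_grip (a point): Middle of the hook's handle, x = 0, y = 0, z = 20 mm in the hook's frame: grip across the 24 mm width here.
- spring_clamp: Black spring clamp, 51 x 129 x 24 mm, lying on the bench at one of two places; the hook lies at the other. Leave it. Origin under its centre, long side along its y.
- screw_pot: Round pot, 65 mm across and 75 mm high, standing on the bench to the right of the filter. Leave it. Origin at the centre of its underside.
- tape_measure: Tape measure, 37 x 100 x 66 mm, standing on the bench to the left of the filter. Leave it. Origin under its centre, long side along its y.
- hinge_b: Butt hinge, 61 x 63 x 6 mm, lying on the filter's top plate at the back. Leave it. Origin under its centre.
- masking_roll: Roll of masking tape, 96 mm across, 24 mm high, lying on the bench to the right of the screw pot. Leave it. Origin under its centre.

How it is judged (in metres and radians):
On the way, in this order (a step that is already met when the one before it is completed fails the run):
1. the supply valve is fully shut (value of joint supply_valve_lever below 0.12 rad), for 0.2 s.
2. then the bleed valve is fully open, the supply still shut (value of joint bleed_valve_lever above 1.45 rad and value of joint supply_valve_lever below 0.12 rad), for 0.2 s.
3. then the hook's bent end is down in the eye of the carriage (horizontal distance between hook_tip and eye below 0.02 m and height (world z) of hook_tip below 0.018 m), for 0.05 s.
4. then the carriage is drawn out to its stop by the hook (value of joint carriage above 0.058 m and horizontal distance between hook_tip and eye below 0.025 m), for 0.05 s.
At the end, for the whole second after the job is handed in: Supply lever within 0.12 rad of shut, bleed lever within 0.12 rad of open, carriage out more than 58 of its 65 mm, hook lying at rest on the bench (origin within 30 mm of its height), its tip over 40 mm from the eye seen from above, not touching the filter (all of step 2 and value of joint carriage above 0.058 m and height (world z) of hook between -0.01 and 0.03 m and linear speed of hook below 0.02 m/s and horizontal distance between hook_tip and eye above 0.04 m and contact force between hook and air_filter below 0.05 N).
It fails at once if the carriage is drawn (more than 10 mm) before the supply is shut and the bleed is open (value of joint carriage above 0.01 m and (value of joint supply_valve_lever above 0.2 rad or value of joint bleed_valve_lever below 1.37 rad)).
It fails at once if a bystander is moved by more than 30 mm (distance of any of spring_clamp, screw_pot, tape_measure, hinge_b, masking_roll from where it was at the start of the episode above 0.03 m).
It fails at once if the screw pot is tipped over (angle between screw_pot's own z axis and vertical above 0.6 rad).
It also fails if it takes over 72 s, if anything falls off the work surface, if the arm or the gripper's body presses on something with over 40 N, if the wrist force passes 120 N, or if a joint passes its speed limit or range.

## Working session

There is one attempt and no reset: what is moved stays moved. The work goes in short steps, Python scripts to look and compute and a tool call to move; the robot and the scene stay as the last step left them, time stands still between calls to the robot, and variables do not carry over. Pictures are saved under pics/ and viewed, at most 11 in all, crops included, and the job is handed in when it is done.

Besides the shell and the picture viewer there is one more tool, called after "Request:" as name(argument=value, ...), one argument or row to a line, values as JSON. servo_tool: Moves the arm, as the interface text tells. Its arguments: {"type":"object","properties":{"moves":{"type":"array"},"claw":{"type":"number"}},"required":["moves"]}

```bash
mkdir -p pics; cat > h.py <<'E'
import numpy as np,cv2
from cell import ctrl,imaging
def K(p):
    h,w=p["frame"].shape[:2]; f=h/2/np.tan(np.radians(p["vertical_fov"])/2); return f,w,h
def ray(p,loc):
    f,w,h=K(p); u=loc[0]*w; v=loc[1]*h
    R=np.array(p["R"]);t=np.array(p["t"])
    d=R.T@np.array([(u-p["cx"])/f,(v-p["cy"])/f,1]); return -R.T@t,d
def atz(p,loc,z):
    c,d=ray(p,loc); return c+d*(z-c[2])/d[2]
def proj(p,X):
    f,w,h=K(p); c=np.array(p["R"])@np.array(X)+np.array(p["t"]); return c[:2]/c[2]*f+[p["cx"],p["cy"]]
def tri(obs):
    A=np.zeros((3,3));b=np.zeros(3)
    for p,l in obs:
        c,d=ray(p,l); d=d/np.linalg.norm(d); M=np.eye(3)-np.outer(d,d); A+=M;b+=M@c
    return np.linalg.solve(A,b)
def save(p,n): cv2.imwrite(f"pics/{n}.png",p["frame"][:,:,::-1])
E
cat > a.py <<'E'
from h import *
Z=dict(air_filter=0,supply_pivot=.143,supply_tip=.143,bleed_pivot=.143,bleed_tip=.143,hook=0,hook_tip=.005,hook_grip=.02,spring_clamp=0,screw_pot=0,tape_measure=0,masking_roll=0,hinge_b=.085)
P={n:imaging.read_camera(n) for n in("scene","side")}
cv2.imwrite("pics/both.png",cv2.resize(np.vstack([P["scene"]["frame"],P["side"]["frame"]]),None,fx=.78,fy=.78)[:,:,::-1])
for k,z in Z.items():
    o=[]
    for n,p in P.items():
        r=imaging.mark_of(k,p)
        if r: o.append((p,r[0]["location"])); print(k,n,round(r[0]["p"],2),(np.array(r[0]["location"])*[512,384]).round(),atz(p,r[0]["location"],z).round(3))
    if len(o)==2: print("   tri",tri(o).round(3))
E
python3 a.py
```

```text
air_filter scene 0.86 [215. 214.] [0.602 0.191 0.   ]
air_filter side 0.72 [273. 181.] [0.583 0.175 0.   ]
   tri [ 0.591  0.185 -0.002]
supply_pivot scene 0.56 [225. 173.] [0.649 0.113 0.143]
supply_pivot side 0.5 [294. 177.] [0.646 0.101 0.143]
   tri [0.65  0.108 0.138]
supply_tip scene 0.6 [145. 227.] [0.532 0.478 0.143]
supply_tip side 0.49 [268. 177.] [0.55  0.114 0.143]
   tri [ 0.645  0.363 -0.085]
bleed_pivot scene 0.6 [193. 188.] [0.629 0.256 0.143]
bleed_pivot side 0.53 [283. 144.] [0.632 0.253 0.143]
   tri [0.632 0.255 0.14 ]
bleed_tip scene 0.51 [179. 194.] [0.625 0.315 0.143]
bleed_tip side 0.64 [281. 134.] [0.627 0.299 0.143]
   tri [0.632 0.31  0.133]
hook scene 0.6 [290. 219.] [ 0.421 -0.044  0.   ]
hook_tip scene 0.58 [253. 229.] [0.448 0.109 0.005]
hook_tip side 0.58 [248. 205.] [0.468 0.079 0.005]
   tri [ 0.47   0.094 -0.023]
hook_grip scene 0.83 [291. 215.] [ 0.425 -0.05   0.02 ]
hook_grip side 0.59 [235. 234.] [ 0.407 -0.043  0.02 ]
   tri [ 0.411 -0.045  0.031]
spring_clamp side 0.81 [232. 303.] [ 0.37  -0.294  0.   ]
screw_pot scene 0.58 [247. 181.] [ 0.714 -0.026  0.   ]
screw_pot side 0.67 [314. 220.] [ 0.713 -0.018  0.   ]
   tri [ 0.71  -0.022  0.005]
tape_measure scene 0.66 [145. 228.] [0.672 0.453 0.   ]
tape_measure side 0.63 [281. 125.] [0.66  0.449 0.   ]
   tri [0.663 0.452 0.003]
masking_roll scene 0.46 [272. 174.] [ 0.696 -0.145  0.   ]
masking_roll side 0.82 [318. 251.] [ 0.703 -0.145  0.   ]
   tri [ 0.701 -0.146 -0.003]
hinge_b scene 0.47 [197. 184.] [0.712 0.208 0.085]
hinge_b side 0.5 [303. 163.] [0.702 0.192 0.085]
   tri [0.709 0.202 0.079]
```

View pics/both.png

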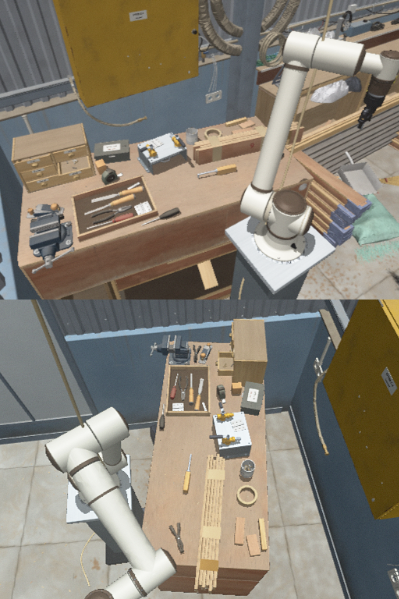

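```bash
cat >> h.py <<'E'
def to(X,yawx=None):
    """shift (mm) in tool axes to world X; yawx = wanted world heading (deg) of tool y axis (mod 180)"""
    s=ctrl.get_state(); R=np.array(s["orientation"]); d=R.T@(np.array(X)-np.array(s["tcp_pos"]))*1000
    out=dict(d=d.round(1))
    if yawx is not None:
        h=np.degrees(np.arctan2(R[1,1],R[0,1])); e=(h-yawx+90)%180-90  # tool z down: +yaw lowers heading
        out["yaw"]=round(np.radians(e),3); out["h"]=round(h,1); out["q6"]=s["q"][5]
    return out
E
python3 - <<'E'
from h import *
print(np.array(ctrl.get_state()["orientation"]).round(3)); print(to([.45,.1,.42],96)); 
E
```

```text
[[-0.971 -0.238 -0.   ]
 [-0.238  0.971 -0.   ]
 [ 0.    -0.    -1.   ]]
{'d': array([-460.9,  615.2, -174.7]), 'yaw': np.float64(0.135), 'h': np.float64(103.7), 'q6': np.float64(-14.814271110914552)}
```

Request:
servo_tool(
  moves=[
    {"dx": 0, "dy": 0, "dz": -60, "yaw": 0},
    {"dx": -20, "dy": 30, "dz": -115, "yaw": 0},
    {"dx": -55, "dy": 75, "dz": -150, "yaw": 0},
    {"dx": -90, "dy": 120, "dz": -175, "yaw": 0.03},
    {"dx": -125, "dy": 167, "dz": -175, "yaw": 0.05},
    {"dx": -160, "dy": 214, "dz": -175, "yaw": 0.08},
    {"dx": -195, "dy": 260, "dz": -175, "yaw": 0.1},
    {"dx": -230, "dy": 307, "dz": -175, "yaw": 0.135},
    {"dx": -265, "dy": 354, "dz": -175, "yaw": 0.135},
    {"dx": -300, "dy": 400, "dz": -175, "yaw": 0.135},
    {"dx": -335, "dy": 447, "dz": -175, "yaw": 0.135},
    {"dx": -370, "dy": 494, "dz": -175, "yaw": 0.135},
    {"dx": -405, "dy": 540, "dz": -175, "yaw": 0.135},
    {"dx": -440, "dy": 587, "dz": -175, "yaw": 0.135},
    {"dx": -460, "dy": 615, "dz": -175, "yaw": 0.135},
    {"dx": -460, "dy": 615, "dz": -175, "yaw": 0.135},
    {"dx": -460, "dy": 615, "dz": -175, "yaw": 0.135},
  ],
)

```text
clock: 3.52
tcp_pos: [0.449, 0.0992, 0.4204]
orientation: [[-0.995, -0.105, -0.0], [-0.105, 0.995, -0.0], [0.0, -0.0, -1.0]]
force: [-0.6, -0.5, -0.1]
width: 0.999
grip_force: 0.0
```

```bash
cat > w.py <<'E'
import sys
from h import *
Z=dict(air_filter=0,supply_pivot=.143,supply_tip=.143,bleed_pivot=.143,bleed_tip=.143,hook=0,hook_tip=.005,hook_grip=.02)
p=imaging.read_camera("wrist"); save(p,sys.argv[1])
print(ctrl.get_state()["tcp_pos"])
for k in (sys.argv[2:] or Z):
    for r in imaging.mark_of(k,p)[:2]: print(k,round(r["p"],2),(np.array(r["location"])*[512,384]).round(),atz(p,r["location"],Z[k]).round(4))
E
python3 w.py w1
```

```text
[0.44889934 0.09882088 0.42061997]
supply_pivot 0.77 [249. 299.] [0.6382 0.1092 0.143 ]
supply_tip 0.79 [261. 239.] [0.5505 0.1149 0.143 ]
supply_tip 0.73 [252. 152.] [0.441  0.0928 0.143 ]
bleed_pivot 0.62 [356. 311.] [0.6401 0.2548 0.143 ]
bleed_tip 0.59 [252. 149.] [0.4371 0.0924 0.143 ]
hook 0.83 [167. 120.] [ 0.4244 -0.0446  0.    ]
hook_tip 0.68 [166. 117.] [ 0.4201 -0.0446  0.005 ]
hook_tip 0.57 [253. 151.] [0.4592 0.0946 0.005 ]
hook_grip 0.78 [165. 116.] [ 0.4173 -0.042   0.02  ]
```

View pics/w1.png

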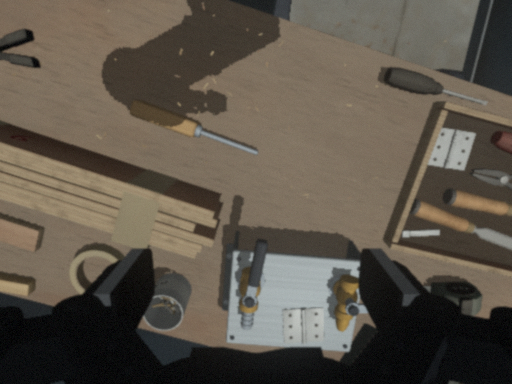

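```bash
python3 - <<'E'
from h import *
p=imaging.read_camera("wrist")
for u,v in [(232,251),(358,257),(228,343),(352,349)]: print(atz(p,[u/512,v/384],.085).round(4))
f=p["frame"][225:360,200:390]
cv2.imwrite("pics/c1.png",cv2.resize(f,None,fx=4,fy=4,interpolation=2)[:,:,::-1])
E
```

```text
[0.5974 0.0784 0.085 ]
[0.5878 0.2642 0.085 ]
[0.7562 0.0856 0.085 ]
[0.747  0.2837 0.085 ]
```

View pics/c1.png

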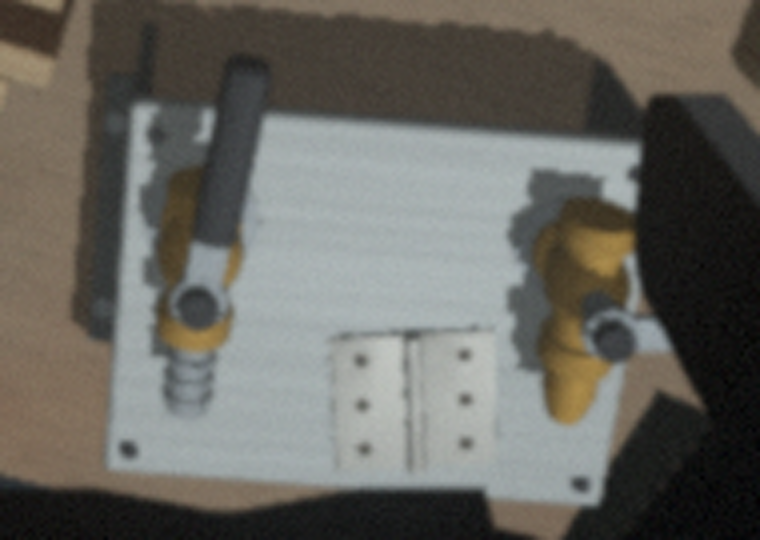

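```bash
python3 - <<'E'
from h import *
p=imaging.read_camera("wrist")
q=lambda u,v,z: atz(p,[(200+u/4)/512,(225+v/4)/384],z)
C=[q(132,102,.085),q(643,143,.085),q(107,470,.085),q(603,507,.085)]
L=[q(197,306,.153),q(615,340,.153),q(247,60,.145)]
H=[(0,-.1),(0,.1),(.16,-.1),(.16,.1),(.045,-.07),(.045,.07)]
W=np.array([c[:2] for c in C+L[:2]]); H=np.array(H)
Hm=H-H.mean(0);Wm=W-W.mean(0)
a=np.arctan2((Hm[:,0]*Wm[:,1]-Hm[:,1]*Wm[:,0]).sum(),(Hm*Wm).sum())
R=np.array([[np.cos(a),-np.sin(a)],[np.sin(a),np.cos(a)]]);o=W.mean(0)-R@H.mean(0)
print("yaw",np.degrees(a),"o",o); print((W-(H@R.T+o)).round(4)); print(np.array(L).round(4))
for n,h in dict(sup=(.045,-.07),bleed=(.045,.07),eye=(.0515,0)).items(): print(n,R@h+o)
E
```

```text
yaw 1.606991437396632 o [0.59271706 0.17674977]
[[ 0.0009  0.0032]
 [ 0.0034 -0.0073]
 [-0.0001  0.0024]
 [ 0.0024  0.0015]
 [-0.0045  0.001 ]
 [-0.0021 -0.0007]]
[[0.6352 0.109  0.153 ]
 [0.6336 0.2473 0.153 ]
 [0.5509 0.1165 0.145 ]]
sup [0.63966242 0.10803927]
bleed [0.63573631 0.2479842 ]
eye [0.64419681 0.17819402]
```

```bash
python3 - <<'E'
from h import *
print(ctrl.tips_ahead, to([.570,.114,.24],86), ctrl.get_state()["q"])
E
```

```text
0.014 {'d': array([-121.6,    1.9,  180.4]), 'yaw': np.float64(0.174), 'h': np.float64(96.0), 'q6': np.float64(-116.81308442340237)} [ 3.28001077e+01  1.02608259e+00 -1.87316277e+00 -1.65556443e-03
 -8.70925622e+01 -1.16813084e+02]
```

Request:
servo_tool(
  moves=[
    {"dx": -10, "dy": 0, "dz": 10, "yaw": -0.18},
    {"dx": -20, "dy": 0, "dz": 20, "yaw": -0.36},
    {"dx": -30, "dy": 0, "dz": 40, "yaw": -0.54},
    {"dx": -40, "dy": 0, "dz": 50, "yaw": -0.72},
    {"dx": -50, "dy": 0, "dz": 60, "yaw": -0.9},
    {"dx": -60, "dy": 0, "dz": 80, "yaw": -1.08},
    {"dx": -70, "dy": 0, "dz": 90, "yaw": -1.26},
    {"dx": -80, "dy": 0, "dz": 100, "yaw": -1.44},
    {"dx": -90, "dy": 0, "dz": 120, "yaw": -1.62},
    {"dx": -100, "dy": 0, "dz": 130, "yaw": -1.8},
    {"dx": -110, "dy": 1, "dz": 140, "yaw": -1.98},
    {"dx": -115, "dy": 2, "dz": 150, "yaw": -2.16},
    {"dx": -121, "dy": 2, "dz": 160, "yaw": -2.34},
    {"dx": -122, "dy": 2, "dz": 170, "yaw": -2.52},
    {"dx": -122, "dy": 2, "dz": 180, "yaw": -2.7},
    {"dx": -122, "dy": 2, "dz": 180, "yaw": -2.88},
    {"dx": -122, "dy": 2, "dz": 180, "yaw": -2.967},
    {"dx": -122, "dy": 2, "dz": 180, "yaw": -2.967},
  ],
  claw=40,
)

```text
clock: 6.32
tcp_pos: [0.5704, 0.1144, 0.2402]
orientation: [[0.997, -0.071, -0.0], [-0.071, -0.997, -0.0], [-0.0, 0.0, -1.0]]
force: [0.3, -0.2, -0.3]
width: 0.468
grip_force: 0.0
```

```bash
python3 w.py w2 supply_pivot supply_tip bleed_pivot bleed_tip hook hook_tip hook_grip; python3 -c "
from h import *
print(to([.57,.114,.143],86))"
```

```text
[0.57039775 0.11434414 0.24022319]
supply_pivot 0.84 [255.  93.] [0.6432 0.1099 0.143 ]
supply_tip 0.96 [252. 232.] [0.5501 0.1181 0.143 ]
bleed_pivot 0.79 [ 39. 117.] [0.6384 0.2492 0.143 ]
hook 0.8 [395. 281.] [ 0.419 -0.042  0.   ]
hook 0.68 [397. 288.] [ 0.4095 -0.0446  0.    ]
hook_grip 0.85 [400. 288.] [ 0.4213 -0.0398  0.02  ]
{'d': array([-0.3,  0.3, 97.3]), 'yaw': np.float64(-0.0), 'h': np.float64(-94.0), 'q6': np.float64(58.70399480979018)}
```

View pics/w2.png

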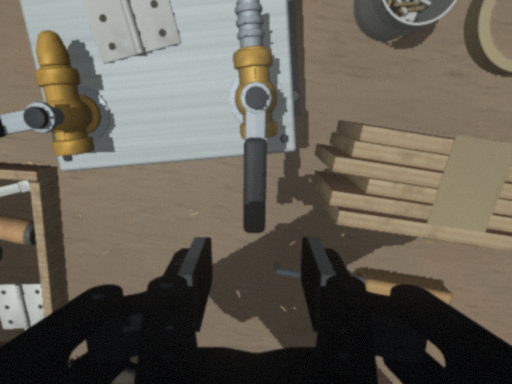

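Request:
servo_tool(
  moves=[
    {"dx": 0, "dy": 0, "dz": 50, "yaw": 0},
    {"dx": 0, "dy": 0, "dz": 97, "yaw": 0},
    {"dx": 0, "dy": 0, "dz": 97, "yaw": 0},
    {"dx": 1, "dy": -12, "dz": 97, "yaw": 0.17},
    {"dx": 4, "dy": -23, "dz": 97, "yaw": 0.34},
    {"dx": 9, "dy": -34, "dz": 97, "yaw": 0.51},
    {"dx": 16, "dy": -44, "dz": 97, "yaw": 0.68},
    {"dx": 24, "dy": -53, "dz": 97, "yaw": 0.85},
    {"dx": 33, "dy": -60, "dz": 97, "yaw": 1.02},
    {"dx": 44, "dy": -65, "dz": 97, "yaw": 1.19},
    {"dx": 55, "dy": -68, "dz": 97, "yaw": 1.36},
    {"dx": 62, "dy": -70, "dz": 97, "yaw": 1.46},
    {"dx": 66, "dy": -70, "dz": 97, "yaw": 1.51},
    {"dx": 66, "dy": -70, "dz": 97, "yaw": 1.51},
  ],
  claw=28,
)

```text
clock: 8.48
tcp_pos: [0.6415, 0.1796, 0.1452]
orientation: [[-0.008, -1.0, 0.001], [-1.0, 0.008, 0.0], [-0.0, -0.001, -1.0]]
force: [-1.7, 0.0, 0.4]
width: 0.329
grip_force: 0.9
```

```bash
python3 w.py w3 supply_pivot supply_tip bleed_pivot bleed_tip; python3 -c "
from h import *
print(to([.637,.290,.143],91.5))"
```

```text
[0.64147121 0.17958463 0.14512915]
supply_pivot 0.95 [261.  91.] [0.6402 0.1085 0.143 ]
supply_tip 0.88 [272. 307.] [0.636  0.1987 0.143 ]
{'d': array([-110.3,    5.4,    1.6]), 'yaw': np.float64(1.536), 'h': np.float64(179.5), 'q6': np.float64(-30.02790042602218)}
```

View pics/w3.png

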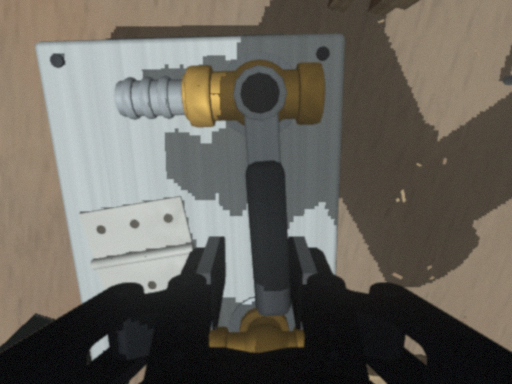

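Request:
servo_tool(
  moves=[
    {"dx": 0, "dy": 0, "dz": -45, "yaw": 0},
    {"dx": 0, "dy": 0, "dz": -90, "yaw": 0},
    {"dx": -55, "dy": 8, "dz": -90, "yaw": -0.12},
    {"dx": -113, "dy": 15, "dz": -90, "yaw": -0.22},
    {"dx": -113, "dy": 15, "dz": -90, "yaw": -0.22},
  ],
  claw=40,
)

```text
clock: 9.35
tcp_pos: [0.6268, 0.2968, 0.2333]
orientation: [[0.215, -0.977, 0.002], [-0.977, -0.215, 0.002], [-0.001, -0.002, -1.0]]
force: [-0.5, -0.3, 0.6]
width: 0.467
grip_force: 0.0
```

```bash
python3 w.py w4 supply_pivot supply_tip bleed_pivot bleed_tip; python3 -c "
from h import *
print(to([.627,.293,.143],192))"
```

```text
[0.6270068  0.29482794 0.2332705 ]
supply_pivot 0.53 [246. 218.] [0.6324 0.307  0.143 ]
supply_tip 0.89 [278.  51.] [0.6359 0.2    0.143 ]
bleed_pivot 0.73 [255. 134.] [0.6386 0.2505 0.143 ]
bleed_tip 0.68 [250. 221.] [0.6299 0.308  0.143 ]
{'d': array([-1.5,  0.3, 90.6]), 'yaw': np.float64(0.0), 'h': np.float64(-168.0), 'q6': np.float64(-26.280191004103703)}
```

View pics/w4.png

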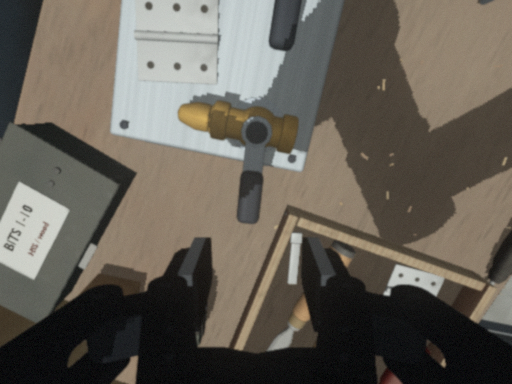

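Request:
servo_tool(
  moves=[
    {"dx": 1, "dy": -4, "dz": 45, "yaw": 0.06},
    {"dx": 1, "dy": -4, "dz": 90, "yaw": 0.06},
    {"dx": 1, "dy": -4, "dz": 90, "yaw": 0.06},
    {"dx": 1, "dy": 3, "dz": 90, "yaw": -0.1},
    {"dx": 3, "dy": 11, "dz": 90, "yaw": -0.28},
    {"dx": 6, "dy": 18.5, "dz": 90, "yaw": -0.46},
    {"dx": 10, "dy": 25, "dz": 90, "yaw": -0.64},
    {"dx": 15, "dy": 31, "dz": 90, "yaw": -0.82},
    {"dx": 22, "dy": 36, "dz": 90, "yaw": -1.0},
    {"dx": 29, "dy": 40, "dz": 90, "yaw": -1.18},
    {"dx": 37, "dy": 42.5, "dz": 90, "yaw": -1.36},
    {"dx": 41, "dy": 43, "dz": 90, "yaw": -1.45},
    {"dx": 43, "dy": 43, "dz": 90, "yaw": -1.5},
    {"dx": 43, "dy": 43, "dz": 90, "yaw": -1.5},
  ],
  claw=25,
)

```text
clock: 11.35
tcp_pos: [0.5956, 0.2449, 0.1466]
orientation: [[0.99, 0.14, 0.006], [0.14, -0.99, 0.008], [0.007, -0.007, -1.0]]
force: [-2.6, 8.5, -0.1]
width: 0.29
grip_force: 4.3
```

```bash
python3 w.py w5 supply_pivot supply_tip bleed_pivot bleed_tip
```

```text
[0.59557513 0.24488299 0.14655021]
supply_tip 0.6 [381. 191.] [0.6358 0.1998 0.143 ]
bleed_pivot 0.8 [262. 169.] [0.6377 0.2481 0.143 ]
bleed_pivot 0.21 [382. 192.] [0.6353 0.1993 0.143 ]
bleed_tip 0.93 [241. 299.] [0.5797 0.2487 0.143 ]
bleed_tip 0.59 [379.  22.] [0.6957 0.2148 0.143 ]
```

View pics/w5.png

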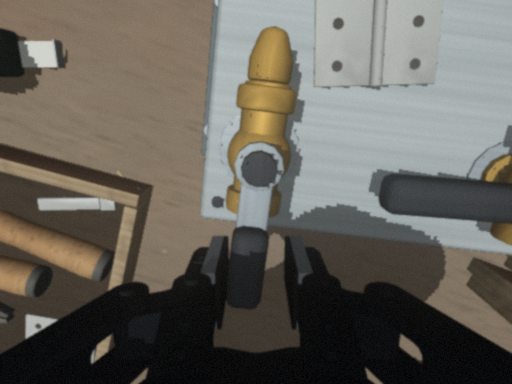

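Request:
servo_tool(
  moves=[
    {"dx": 0, "dy": -6, "dz": 0, "yaw": 0},
    {"dx": 0, "dy": -6, "dz": -55, "yaw": 0},
    {"dx": 0, "dy": -6, "dz": -110, "yaw": 0},
    {"dx": -20, "dy": -6, "dz": -140, "yaw": 0},
    {"dx": -20, "dy": -6, "dz": -140, "yaw": 0},
  ],
  claw=45,
)

```text
clock: 12.22
tcp_pos: [0.5743, 0.2447, 0.2892]
orientation: [[0.99, 0.14, 0.008], [0.14, -0.99, 0.005], [0.009, -0.003, -1.0]]
force: [0.5, 0.9, -0.6]
width: 0.527
grip_force: 0.0
```

```bash
python3 -c "
from h import *
print(to([.419,-.042,.26],-17.5))"
```

```text
{'d': array([-194.1,  262.2,   26.6]), 'yaw': np.float64(-1.125), 'h': np.float64(-82.0), 'q6': np.float64(60.05990684960795)}
```

Request:
servo_tool(
  moves=[
    {"dx": -28, "dy": 37, "dz": 0, "yaw": -0.16},
    {"dx": -56, "dy": 75, "dz": 0, "yaw": -0.32},
    {"dx": -84, "dy": 113, "dz": 0, "yaw": -0.48},
    {"dx": -112, "dy": 150, "dz": 0, "yaw": -0.64},
    {"dx": -140, "dy": 188, "dz": 0, "yaw": -0.8},
    {"dx": -168, "dy": 226, "dz": 10, "yaw": -0.96},
    {"dx": -194, "dy": 262, "dz": 27, "yaw": -1.125},
    {"dx": -194, "dy": 262, "dz": 27, "yaw": -1.125},
    {"dx": -194, "dy": 262, "dz": 27, "yaw": -1.125},
  ],
)

```text
clock: 13.35
tcp_pos: [0.4184, -0.042, 0.2567]
orientation: [[0.302, 0.953, 0.001], [0.953, -0.302, -0.0], [-0.0, 0.001, -1.0]]
force: [0.2, 0.7, -0.0]
width: 0.523
grip_force: 0.0
```

```bash
python3 w.py w6 hook hook_tip hook_grip supply_tip supply_pivot bleed_tip bleed_pivot
```

```text
[ 0.41875631 -0.04155857  0.25677649]
hook_tip 0.81 [245.  22.] [0.4527 0.0991 0.005 ]
hook_grip 0.73 [256. 164.] [ 0.4203 -0.04    0.02  ]
```

View pics/w6.png

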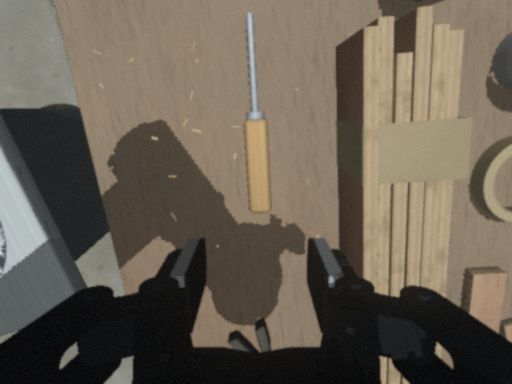

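Request:
servo_tool(
  moves=[
    {"dx": 2, "dy": 1, "dz": 60, "yaw": -0.05},
    {"dx": 2, "dy": 1, "dz": 120, "yaw": -0.05},
    {"dx": 2, "dy": 1, "dz": 170, "yaw": -0.05},
    {"dx": 2, "dy": 1, "dz": 205, "yaw": -0.05},
    {"dx": 2, "dy": 1, "dz": 225, "yaw": -0.05},
    {"dx": 2, "dy": 1, "dz": 234, "yaw": -0.05},
    {"dx": 2, "dy": 1, "dz": 234, "yaw": -0.05},
  ],
)

```text
clock: 14.62
tcp_pos: [0.4197, -0.04, 0.0222]
orientation: [[0.252, 0.968, -0.0], [0.968, -0.252, -0.0], [-0.0, -0.0, -1.0]]
force: [-0.3, -0.2, -0.4]
width: 0.527
grip_force: 0.0
```

Request:
servo_tool(
  moves=[
    {"dx": 0, "dy": 0, "dz": 0, "yaw": 0},
    {"dx": 0, "dy": 0, "dz": 0, "yaw": 0},
    {"dx": 0, "dy": 0, "dz": 0, "yaw": 0},
    {"dx": 0, "dy": 0, "dz": 0, "yaw": 0},
    {"dx": 0, "dy": 0, "dz": -30, "yaw": 0},
    {"dx": 0, "dy": 0, "dz": -60, "yaw": 0},
    {"dx": 0, "dy": 0, "dz": -60, "yaw": 0},
  ],
  claw=10,
)

```text
clock: 15.5
tcp_pos: [0.4208, -0.0398, 0.0842]
orientation: [[0.253, 0.968, 0.006], [0.968, -0.253, 0.002], [0.003, 0.005, -1.0]]
force: [0.2, 0.1, -2.0]
width: 0.272
grip_force: 59.3
```

```bash
python3 - <<'E'
from h import *
p=imaging.read_camera("wrist"); save(p,"w7")
s=ctrl.get_state(); T=np.array(s["tcp_pos"]);R=np.array(s["orientation"]);print(T,s["q"])
for r in imaging.mark_of("hook_tip",p)[:2]:
    X=atz(p,r["location"],T[2]-.022+.005); print(r["p"],np.array(r["location"])*[512,384],X,R.T@(X-T))
t=np.array([.6455,.179]); 
E
```

```text
[ 0.41961774 -0.04004523  0.08290796] [ 1.68120422e+01  1.44671399e+01 -3.94592458e+01 -3.40784182e-02
 -3.59352492e+01  1.48538984e+02]
```

View pics/w7.png

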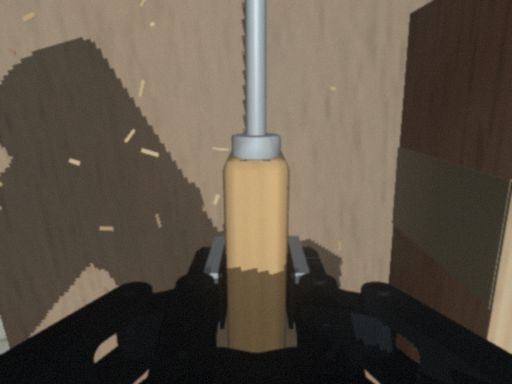

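```bash
python3 - <<'E'
from h import *
s=ctrl.get_state(); T=np.array(s["tcp_pos"]);R=np.array(s["orientation"])
p=imaging.read_camera("wrist")
for v,z in((155,.097),(135,.093)):
    X=atz(p,[256/512,v/384],z); print((R.T@(X-T)).round(4))
X=atz(p,[257/512,5/384],.0865); print((R.T@(X-T)).round(4))
for n in("scene","side"):
    p=imaging.read_camera(n)
    for r in imaging.mark_of("hook_tip",p)[:1]:
        X=atz(p,r["location"],.066); print(n,r["p"],(R.T@(X-T)).round(4))
    for k in("supply_tip","supply_pivot","bleed_tip","bleed_pivot"):
        for r in imaging.mark_of(k,p)[:1]: print(k,round(r["p"],2),atz(p,r["location"],.143).round(3))
print(to([.6455-.145-.075,.179,.083],271), to([.419,-.04,.083],271))
E
```

```text
[ 0.0494  0.001  -0.0149]
[ 0.0557  0.001  -0.0109]
[ 0.0972  0.0014 -0.0044]
scene 0.47 [ 0.1482 -0.0008  0.0161]
supply_tip 0.59 [0.628 0.196 0.143]
supply_pivot 0.46 [0.647 0.094 0.143]
bleed_tip 0.63 [0.574 0.245 0.143]
bleed_pivot 0.53 [0.63  0.255 0.143]
supply_tip 0.55 [0.637 0.193 0.143]
supply_pivot 0.78 [0.643 0.101 0.143]
bleed_tip 0.62 [0.577 0.254 0.143]
bleed_pivot 0.8 [0.643 0.253 0.143]
{'d': array([213.6, -49.6,  -0.8]), 'yaw': np.float64(1.298), 'h': np.float64(-14.6), 'q6': np.float64(148.54227324867327)} {'d': array([ 0. , -0.5, -0.7]), 'yaw': np.float64(1.298), 'h': np.float64(-14.6), 'q6': np.float64(148.54227324867327)}
```

Request:
servo_tool(
  moves=[
    {"dx": 0, "dy": 0, "dz": -40, "yaw": 0},
    {"dx": 35, "dy": -8, "dz": -50, "yaw": 0.16},
    {"dx": 70, "dy": -16, "dz": -50, "yaw": 0.32},
    {"dx": 105, "dy": -24, "dz": -50, "yaw": 0.48},
    {"dx": 135, "dy": -32, "dz": -50, "yaw": 0.64},
    {"dx": 160, "dy": -38, "dz": -50, "yaw": 0.8},
    {"dx": 185, "dy": -44, "dz": -50, "yaw": 0.96},
    {"dx": 205, "dy": -48, "dz": -50, "yaw": 1.12},
    {"dx": 213, "dy": -50, "dz": -50, "yaw": 1.25},
    {"dx": 214, "dy": -50, "dz": -50, "yaw": 1.298},
    {"dx": 214, "dy": -50, "dz": -10, "yaw": 1.298},
    {"dx": 214, "dy": -50, "dz": 39, "yaw": 1.298},
    {"dx": 214, "dy": -50, "dz": 39, "yaw": 1.298},
  ],
)

```text
clock: 17.88
tcp_pos: [0.423, 0.1775, 0.0406]
orientation: [[1.0, 0.017, -0.007], [0.017, -1.0, -0.006], [-0.007, 0.006, -1.0]]
force: [0.3, 0.1, -0.6]
width: 0.272
grip_force: 59.3
```

```bash
python3 - <<'E'
from h import *
s=ctrl.get_state(); T=np.array(s["tcp_pos"]);R=np.array(s["orientation"]); print(T,R.round(3).tolist())
for n in("wrist","scene","side"):
    p=imaging.read_camera(n)
    for k,z in(("hook_tip",T[2]-.017),("supply_tip",.143),("bleed_tip",.143),("supply_pivot",.143),("bleed_pivot",.143)):
        for r in imaging.mark_of(k,p)[:1]: print(n,k,round(r["p"],2),atz(p,r["location"],z).round(4))
    if n=="wrist": save(p,"w8")
print(to([.6455-.145,.179,.044],271))
E
```

```text
[0.42297918 0.17754776 0.04061622] [[1.0, 0.017, -0.007], [0.017, -1.0, -0.006], [-0.007, 0.006, -1.0]]
scene supply_tip 0.68 [0.6438 0.1042 0.143 ]
scene bleed_tip 0.61 [ 0.5459 -0.0468  0.143 ]
scene supply_pivot 0.58 [0.641  0.1095 0.143 ]
scene bleed_pivot 0.6 [0.637  0.2562 0.143 ]
side hook_tip 0.48 [0.5796 0.1931 0.0236]
side supply_tip 0.43 [0.6323 0.2018 0.143 ]
side bleed_tip 0.73 [ 0.6789 -0.1919  0.143 ]
side supply_pivot 0.51 [0.6457 0.1005 0.143 ]
side bleed_pivot 0.67 [0.6264 0.2438 0.143 ]
{'d': array([75.3,  1.8, -0.7]), 'yaw': np.float64(-0.0), 'h': np.float64(-89.0), 'q6': np.float64(47.840471707660576)}
```

View pics/w8.png

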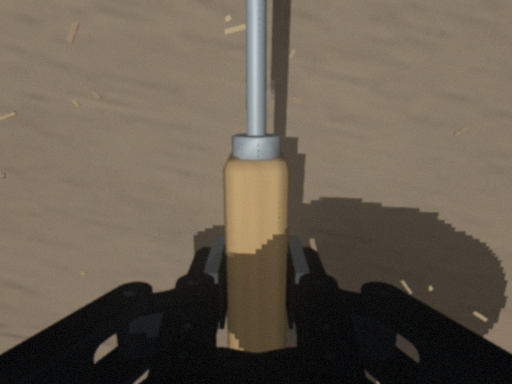

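Request:
servo_tool(
  moves=[
    {"dx": 0, "dy": 2, "dz": -4, "yaw": 0},
    {"dx": 20, "dy": 2, "dz": -4, "yaw": 0},
    {"dx": 40, "dy": 2, "dz": -4, "yaw": 0},
    {"dx": 60, "dy": 2, "dz": -4, "yaw": 0},
    {"dx": 76, "dy": 2, "dz": -4, "yaw": 0},
    {"dx": 76, "dy": 2, "dz": -4, "yaw": 0},
    {"dx": 76, "dy": 2, "dz": -4, "yaw": 0},
  ],
)

```text
clock: 19.65
tcp_pos: [0.5004, 0.1784, 0.0471]
orientation: [[1.0, 0.017, -0.001], [0.017, -1.0, -0.001], [-0.001, 0.001, -1.0]]
force: [0.3, 0.3, -0.9]
width: 0.266
grip_force: 59.3
```

Request:
servo_tool(
  moves=[
    {"dx": 0, "dy": 0, "dz": 5, "yaw": 0},
    {"dx": 0, "dy": 0, "dz": 10, "yaw": 0},
    {"dx": 0, "dy": 0, "dz": 16, "yaw": 0},
    {"dx": 0, "dy": 0, "dz": 18, "yaw": 0},
    {"dx": 0, "dy": 0, "dz": 18, "yaw": 0},
  ],
)

```text
clock: 20.27
tcp_pos: [0.5011, 0.1788, 0.029]
orientation: [[1.0, 0.017, -0.0], [0.017, -1.0, -0.0], [-0.0, 0.0, -1.0]]
force: [0.9, -0.0, -2.2]
width: 0.27
grip_force: 59.3
```

Request:
servo_tool(
  moves=[
    {"dx": -8, "dy": 0, "dz": 0, "yaw": 0},
    {"dx": -16, "dy": 0, "dz": 0, "yaw": 0},
    {"dx": -24, "dy": 0, "dz": 0, "yaw": 0},
    {"dx": -32, "dy": 0, "dz": 0, "yaw": 0},
    {"dx": -32, "dy": 0, "dz": 0, "yaw": 0},
  ],
)

```text
clock: 20.9
tcp_pos: [0.4682, 0.178, 0.0294]
orientation: [[1.0, 0.018, -0.001], [0.018, -1.0, -0.001], [-0.001, 0.001, -1.0]]
force: [-0.4, -0.9, -1.5]
width: 0.272
grip_force: 59.4
```

Request:
servo_tool(
  moves=[
    {"dx": -8, "dy": 0, "dz": 0, "yaw": 0},
    {"dx": -16, "dy": 0, "dz": 0, "yaw": 0},
    {"dx": -24, "dy": 0, "dz": 0, "yaw": 0},
    {"dx": -32, "dy": 0, "dz": 0, "yaw": 0},
    {"dx": -37, "dy": 0, "dz": 0, "yaw": 0},
    {"dx": -40, "dy": 0, "dz": 0, "yaw": 0},
  ],
)

```text
clock: 21.65
tcp_pos: [0.4288, 0.1775, 0.0293]
orientation: [[1.0, 0.017, -0.0], [0.017, -1.0, -0.0], [-0.0, 0.0, -1.0]]
force: [1.5, -0.0, -1.2]
width: 0.276
grip_force: 59.4
```

```bash
python3 - <<'E'
from h import *
s=ctrl.get_state();print(s["tcp_pos"],s["force"])
for n in("scene","side"):
    p=imaging.read_camera(n)
    for k,z in (("eye",.018),("hook_tip",.012)):
        for r in imaging.mark_of(k,p)[:1]: print(n,k,round(r["p"],2),atz(p,r["location"],z).round(4))
E
```

```text
[0.42880285 0.17747244 0.02934102] [ 1.46331296 -0.04609629 -1.22275488]
side eye 0.57 [0.5915 0.1826 0.018 ]
side hook_tip 0.74 [0.5871 0.1719 0.012 ]
```

Request:
servo_tool(
  moves=[
    {"dx": -2, "dy": 0, "dz": 0, "yaw": 0},
    {"dx": -4, "dy": 0, "dz": 0, "yaw": 0},
    {"dx": -5, "dy": 0, "dz": 0, "yaw": 0},
    {"dx": -5, "dy": 0, "dz": 0, "yaw": 0},
  ],
)

```text
clock: 22.45
tcp_pos: [0.4278, 0.1788, 0.0299]
orientation: [[1.0, 0.015, 0.006], [0.015, -1.0, 0.004], [0.006, -0.004, -1.0]]
force: [13.3, -4.1, -5.8]
width: 0.269
grip_force: 59.4
```

Request:
servo_tool(
  moves=[
    {"dx": 6, "dy": 0, "dz": 0, "yaw": 0},
    {"dx": 11, "dy": 0, "dz": 0, "yaw": 0},
    {"dx": 11, "dy": 0, "dz": 0, "yaw": 0},
    {"dx": 11, "dy": 0, "dz": -15, "yaw": 0},
    {"dx": 11, "dy": 0, "dz": -30, "yaw": 0},
    {"dx": 11, "dy": 0, "dz": -60, "yaw": 0},
    {"dx": -20, "dy": 0, "dz": -90, "yaw": 0},
    {"dx": -40, "dy": 0, "dz": -90, "yaw": 0},
  ],
)

```text
clock: 23.45
tcp_pos: [0.3839, 0.1774, 0.1211]
orientation: [[1.0, 0.017, 0.003], [0.017, -1.0, 0.003], [0.003, -0.003, -1.0]]
force: [0.4, 1.5, -1.6]
width: 0.27
grip_force: 60.0
```

```bash
python3 - <<'E'
from h import *
print(to([.42,-.04,.10],-14.6),ctrl.get_state()["force"])
p=imaging.read_camera("wrist"); save(p,"w9")
for r in imaging.mark_of("eye",p)[:1]: print(r["p"],atz(p,r["location"],.018).round(4))
p=imaging.read_camera("side"); 
for r in imaging.mark_of("eye",p)[:1]: print(r["p"],atz(p,r["location"],.018).round(4))
E
```

```text
{'d': array([ 32.3, 218. ,  20.6]), 'yaw': np.float64(-1.299), 'h': np.float64(-89.0), 'q6': np.float64(44.00553971725062)} [ 0.43273476  1.51891582 -1.59788883]
0.47 [0.5942 0.187  0.018 ]
```

Request:
servo_tool(
  moves=[
    {"dx": 4, "dy": 27, "dz": 0, "yaw": -0.16},
    {"dx": 8, "dy": 54, "dz": 0, "yaw": -0.32},
    {"dx": 12, "dy": 81, "dz": 0, "yaw": -0.48},
    {"dx": 16, "dy": 109, "dz": 0, "yaw": -0.64},
    {"dx": 20, "dy": 136, "dz": 0, "yaw": -0.8},
    {"dx": 24, "dy": 163, "dz": 0, "yaw": -0.96},
    {"dx": 28, "dy": 190, "dz": 0, "yaw": -1.12},
    {"dx": 31, "dy": 210, "dz": 0, "yaw": -1.25},
    {"dx": 32, "dy": 218, "dz": 0, "yaw": -1.3},
    {"dx": 32, "dy": 218, "dz": 40, "yaw": -1.3},
    {"dx": 32, "dy": 218, "dz": 75, "yaw": -1.3},
    {"dx": 32, "dy": 218, "dz": 90, "yaw": -1.3},
    {"dx": 32, "dy": 218, "dz": 96, "yaw": -1.3},
    {"dx": 32, "dy": 218, "dz": 98, "yaw": -1.3},
    {"dx": 32, "dy": 218, "dz": 98, "yaw": -1.3},
  ],
)

```text
clock: 25.52
tcp_pos: [0.4194, -0.0413, 0.0233]
orientation: [[0.251, 0.968, -0.002], [0.968, -0.251, -0.001], [-0.002, -0.002, -1.0]]
force: [-8.5, 0.0, 24.3]
width: 0.273
grip_force: 63.6
```

Request:
servo_tool(
  moves=[
    {"dx": 0, "dy": 0, "dz": -1.5, "yaw": 0},
    {"dx": 0, "dy": 0, "dz": -1.5, "yaw": 0},
  ],
)

```text
clock: 25.78
tcp_pos: [0.4211, -0.0405, 0.0234]
orientation: [[0.251, 0.968, 0.002], [0.968, -0.251, 0.0], [0.001, 0.002, -1.0]]
force: [-0.8, -0.7, 5.6]
width: 0.268
grip_force: 61.1
```

Request:
servo_tool(
  moves=[
    {"dx": 0, "dy": 0, "dz": 0, "yaw": 0},
    {"dx": 0, "dy": 0, "dz": 0, "yaw": 0},
    {"dx": 0, "dy": 0, "dz": 0, "yaw": 0},
    {"dx": 0, "dy": 0, "dz": 0, "yaw": 0},
    {"dx": 0, "dy": 0, "dz": -40, "yaw": 0},
    {"dx": 0, "dy": 0, "dz": -100, "yaw": 0},
    {"dx": 0, "dy": 0, "dz": -160, "yaw": 0},
    {"dx": 0, "dy": 0, "dz": -220, "yaw": 0},
    {"dx": 0, "dy": 0, "dz": -280, "yaw": 0},
    {"dx": -40, "dy": 0, "dz": -320, "yaw": 0},
    {"dx": -60, "dy": 0, "dz": -330, "yaw": 0},
  ],
  claw=45,
)

```text
clock: 27.15
tcp_pos: [0.4053, -0.0996, 0.356]
orientation: [[0.251, 0.968, 0.006], [0.968, -0.251, 0.0], [0.002, 0.006, -1.0]]
force: [1.2, -0.2, -0.5]
width: 0.525
grip_force: 0.0
```

```bash
python3 - <<'E'
from h import *
w=imaging.read_camera("wrist"); s=imaging.read_camera("side")
f=s["frame"][130:260,200:340]
cv2.imwrite("pics/fin.png",np.hstack([cv2.resize(w["frame"],(400,300)),cv2.resize(f,(400,300),interpolation=2)])[:,:,::-1])
for k,z in(("hook_tip",.005),("hook_grip",.02)):
    for r in imaging.mark_of(k,w)[:1]: print(k,r["p"],atz(w,r["location"],z).round(4))
E
```

```text
hook_grip 0.77 [ 0.4219 -0.0426  0.02  ]
```

View pics/fin.png

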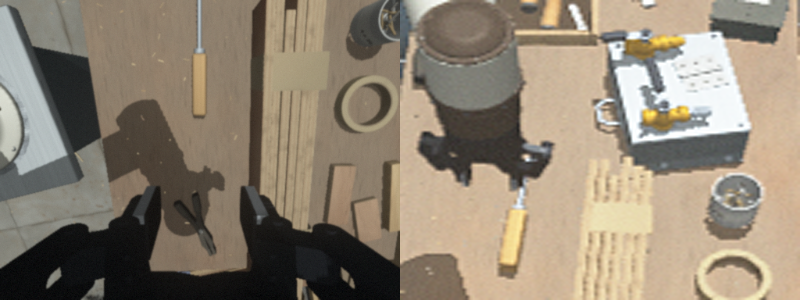

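The picture shows the hook lying flat on the bench (handle at about (200,85) in the left half). In the right half the eye is out in front of the filter at about (605,115), the supply lever lies across its pipe and the bleed lever points to the front.

```bash
python3 -c "
from h import *
print(ctrl.job_done())"
```

```text
the job is handed in; nothing more can be done
None
```

The job is handed in with no verdict returned: supply shut, bleed open, carriage drawn until it hit its stop, and the hook back on the bench clear of the filter, at about 27 s of the 72 s allowed.

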